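# Lock the dosing pump's shaft with its service pin

## Robot

A 6-joint arm with a two-finger parallel gripper is mounted at the origin on the work surface; the furniture and walls round the work are solid. World frame = base frame: x ahead of the robot, y to its left, z up, the work surface at z = 0. Lengths are in m, angles in rad, forces in N, time in s.
With the tool pointing down it reaches from about 0.3 to 0.75 m from the base axis. Payload 8.5 kg.
Tool frame: the origin (TCP) lies where the fingers leave the gripper's body, on its centre line; the fingertips stand 64 mm ahead of it and the grasp point (between the pads) lies 45 mm ahead of it (bot.tip_extent is the distance from the TCP to the fingertips, in m); z points along the fingers, y is the line along which they close (so a half turn about z gives the same grasp; the last joint's range is limited). The gripper opens to 88 mm and grips with 3 to 60 N. Pads are 18 mm wide; open, the fingers measure 123 mm over their backs; the gripper's body (75 mm by 187 mm) begins 45 mm behind the grasp point.
Start: joints at [0.894, 0.381, 1.297, -0, 1.464, -0.215], TCP at [0.245, 0.492, 0.303] pointing down, gripper open.
Joint ranges: [-3.11, 3.11], [-0.89, 2.33], [0.22, 2.48], [-1.42, 4.56], [0.17, 2.85], [-2.88, 2.88]. Speed limits (rad/s): [2.39, 2.39, 3.14, 3.14, 3.14, 3.14].

## Interface

Orientations are given as [roll, pitch, yaw] about the fixed x, y, z axes, in that order (R = Rz(yaw) Ry(pitch) Rx(roll)).
In Python, from cell import bot, grip, imaging, models gives the robot as it stands. Calls block until the motion is done:
- bot.movep(position, orientation): joint-space move of the TCP to a pose.
- bot.line_to(position, frame=None, velocity=0.15, stop_force=None): straight line of the TCP; frame=None keeps the orientation; velocity is the mean speed in m/s. With stop_force (N) it stops when the force on the tool has changed by that much, and returns True; else False.
- bot.move_joints(angles): joint-space move.
- grip(opening, force=None): finger opening in m; force is the grip in N (None keeps the last); returns when the fingers have stopped.
- bot.wait(seconds).
- bot.solve_ik(position, orientation): joint angles nearest the present ones, or None.
- bot.get_state(): the state.
- imaging.grab_frame(name): name is "scene" or "top" or "wrist"; returns a dict with "frame" (384x512x3 uint8, red, green, blue), "fx", "fy", "cx", "cy" (pixels), "R" (3x3) and "t" (3): a world point X has camera coordinates R X + t; the wrist camera has in their place "T_tool_cam" (4x4, takes a point from camera to tool coordinates, whose origin is the TCP and whose axes are the flange's). Camera axes: x right, y down, z forward; pixel columns grow to the right and rows downward; lengths in m; the calibration is good to about 2 mm. A picture is of the moment at which its call begins: read the wrist's pose just before it. There is no depth.
A pose or a line that the arm cannot do raises bot.IKError and nothing moves.
- bot.close_job(): hands the job in; it is judged then, once.
Trained networks look in the newest picture that a camera, given by its name, has taken for a name from the list of things; names that differ only in an ending like _2 or _b are one class to them, and where a whole thing is asked for, a point or a joint stands for the part that bears it (a point fixed in the world has none). Each returns a list of dicts, best first, with "conf" (0 to 1); they miss things now and then, are a little off and sometimes report something else, mostly with a low value. They report only what shows in the picture. A call takes as long as a camera call. They do not tell look-alikes from the thing itself.
- models.look_for(camera, label): "bbox" ([left, top, right, bottom] in pixels, round what is visible of it).
- models.cut_out(camera, label): "region" (384x512 bool, what is visible of it) and "bbox" ([left, top, right, bottom] in pixels, round what is visible of it).
The state is a dict: "t": time; "qpos": joint angles; "qd": joint speeds; "tau": joint torques, N m; "tool_pos": TCP position; "ee_rot": TCP orientation; "ft_force": force on the tool from outside, world axes, zero at the start; "moment": the same for the moment, N m; "finger_gap": finger opening in m; "grip_force": force on a finger pad.
Only numpy, scipy, OpenCV 4.12 (cv2) and the standard library are available. Lean on these libraries where they do the work, as an engineer would, in place of code of your own. Each camera call takes 0.05 s, during which the arm holds its last target. There are 200 camera calls.

## Task

Lock the hand-turned dosing pump for service. Stand the red-knobbed lock pin in the brass-bushed bore on top of the pump, let go, then turn the black handwheel gently by feel, its top away from you, until the pin drops a little into the hidden cross-hole of the shaft and stops the wheel, and push the pin straight down until its knob sits fully home on the bush. Never force the pin against the shaft, neither by pressing it on a shaft that is not in line nor by turning on hard once the wheel stops, and do not shove aside the loose ferrule, seal ring or cup.

Things in the scene. Friction and masses are not known exactly. Their poses are not given: they have to be found in the camera images.
- dosing_pump: Dosing pump with green base and bearing block and stainless pump head, fixed to the bench; base plate 110 x 142 mm. Origin at bench level straight under the pin bore; z up; y along the level shaft from the pump head towards the handwheel; x level, square to the shaft.
- shaft_axis (a point): Point on the shaft's axis under the pin bore, 75 mm above the bench; fixed, does not turn. Unseen inside the block the shaft is 36 mm thick with one cross-hole right through it, so an end of the hole comes under the bore every half turn. At the start the next one is 24 to 126 degrees away if the top of the wheel is turned towards the pump's +x (away from the robot); the other way may be farther.
- pin_bore (a point): Centre of the upper rim of the upright pin bore: brass bush in a green boss 34 mm across, 128 mm above the bench. Bore 11 mm wide; the shaft's surface lies 35 mm down it (93 mm above the bench); it goes on below the shaft. Spring balls in its wall let the pin's thin pilot pass freely and grip the thicker shank: pushing on slowly takes 4 to 12 N all the way.
- wheel_centre (a point): Centre of the plain black handwheel, on the shaft's axis, 120 mm from the bore along the pump's y; fixed, does not turn. Wheel 100 mm across, rim 18 mm wide between flat faces square to the shaft: pinch it there. Turns endlessly, stays where left, about 2 N at the rim. No mark shows the hole. With the pin dropped in it has some 12 degrees of play each way, then stops; over 10 N there is forcing.
- lock_pin: Lock pin, about 0.18 kg, 127 mm long, steel with a red knob 26 mm across and 26 mm high on top. Origin at the tip, z along the pin to the knob. Starts upright in the wooden block, tip 10 mm above the bench, knob 111 to 137 mm. On the solid shaft its tip stands 93 mm above the bench; over the cross-hole it drops by itself 6 to 15 mm and is held there; fully home the tip is at 27 mm.
- pin_tip (a point): Lower end of the lock pin, on its axis. The lowest 12 mm is a pilot 6.4 mm thick, then a 4 mm taper to the 10 mm shank; the taper draws the shaft into line as the pin is pushed.
- pin_knob (a point): Underside of the red knob, on the pin's axis, 101 mm above the tip; it rests on the bush when the pin is home. The knob's top is 26 mm higher. A pin that leans binds in the bore: let go of it, so that it can right itself, then push on straight.
- tool_block: Light wooden block 60 x 90 x 62 mm, fixed, with three holes in a row along its y; the pin stands loosely in the middle one (12 mm wide, 52 mm deep). Origin under its centre.
- ferrule: Loose white pipe ferrule 50 mm across, 30 mm high, on the bench before the pump; origin under its centre. Leave it.
- seal_ring: Loose white seal ring 43 mm across, 8 mm high, lying on the bench; origin under its centre. Leave it.
- beaker: Loose small white plastic cup 58 mm across, 61 mm high, open, standing on the bench; origin under its centre. Leave it.
Mind the look-alikes: they are no part of the job. Of the things like the lock_pin, leave any that is blue; of the rest the smaller one is meant.

How it is judged:
On the way, in this order (a step that is already met when the one before it is completed fails the run):
1. the lock pin stands in the bore, let go, its tip on the shaft (horizontal distance between pin_tip and pin_bore below 0.003 m and z of pin_tip in the frame of dosing_pump between 0.0905 and 0.1 m and contact force between the fingers and lock_pin below 0.2 N), for 0.2 s.
2. the pin has dropped into the cross-hole of the shaft (z of pin_tip in the frame of dosing_pump below 0.0895 m), for 0.2 s.
At the end, for the whole second after the job is handed in: The lock pin is through bore and cross-hole and home: knob underside within 2.5 mm above the bush and within 3 mm of the bore's axis, pin within 0.07 rad of upright, at rest (below 10 mm/s) (z of pin_knob in the frame of pin_bore below 0.0025 m and horizontal distance between pin_knob and pin_bore below 0.003 m and angle between lock_pin's own z axis and vertical below 0.07 rad and linear speed of lock_pin below 0.01 m/s); the robot touches nothing.
It fails at once if the lock pin is forced against the shaft (more than 40 N) (contact force between lock_pin and shaft_half_1 above 40 N or contact force between lock_pin and shaft_half_2 above 40 N).
It fails at once if the ferrule, the seal ring or the beaker is shoved aside (more than 20 mm) (distance of any of ferrule, seal_ring, beaker from where it was at the start of the episode above 0.02 m).
It also fails if it takes over 72 s, if anything falls off the work surface, if the arm or the gripper's body presses on something with over 40 N, if the wrist force passes 120 N, or if a joint passes its speed limit or range.

## Working session

There is one attempt and no reset: what is moved stays moved. The work goes in short steps, each a Python script; the robot and the scene stay as the last script left them, time stands still between calls to the robot, and variables do not carry over. Pictures are saved under pics/ and viewed, at most 11 in all, crops included, and the job is handed in when it is done.

```bash
ls; mkdir -p pics
cat > h.py <<'E'
import numpy as np, cv2
from cell import bot, grip, imaging, models
def cam(n):
    s=bot.get_state(); f=imaging.grab_frame(n); f['s']=s; return f
def save(f,fn,crop=None,scale=1):
    im=f['frame'][:,:,::-1]
    if crop: im=im[crop[1]:crop[3],crop[0]:crop[2]]
    cv2.imwrite('pics/'+fn,cv2.resize(im,None,fx=scale,fy=scale,interpolation=cv2.INTER_CUBIC))
def ray(f,u,v):
    R=np.array(f['R']);t=np.array(f['t'])
    return -R.T@t, R.T@np.array([(u-f['cx'])/f['fx'],(v-f['cy'])/f['fy'],1])
def atz(f,u,v,z):
    o,d=ray(f,u,v); return o+d*(z-o[2])/d[2]
def proj(f,X):
    c=np.array(f['R'])@np.array(X)+np.array(f['t']); return np.array([f['fx']*c[0]/c[2]+f['cx'],f['fy']*c[1]/c[2]+f['cy']])
def tri(fs,ps):
    A=np.zeros((3,3));b=np.zeros(3)
    for f,p in zip(fs,ps):
        o,d=ray(f,*p); d=d/np.linalg.norm(d); M=np.eye(3)-np.outer(d,d); A+=M;b+=M@o
    return np.linalg.solve(A,b)
E
python3 - <<'E'
from h import *
np.set_printoptions(precision=4,suppress=True)
a=cam('scene');b=cam('top')
im=np.hstack([a['frame'],b['frame']])[:,:,::-1]
cv2.imwrite('pics/a.png',cv2.resize(a['frame'][:,:,::-1],None,fx=1.5,fy=1.5)); cv2.imwrite('pics/b.png',cv2.resize(b['frame'][:,:,::-1],None,fx=1.5,fy=1.5))
for f,n in((a,'scene'),(b,'top')):
    print(n,f['fx'],f['cx'],f['cy'],ray(f,256,192))
    for l in ['dosing_pump','pin_bore','wheel_centre','lock_pin','pin_knob','tool_block','ferrule','seal_ring','beaker']:
        try: print(l,[(np.round(d['bbox']),round(d['conf'],2)) for d in models.look_for(n,l)])
        except Exception as e: print(l,e)
print(bot.get_state())
E
```

```text
pics
scene 469.5742938528523 254.23001352789484 192.76249349620454 (array([-0.1113, -0.1308,  0.7451]), array([ 0.5377,  0.3857, -0.7498]))
dosing_pump [(array([269., 147., 396., 253.]), 0.67)]
pin_bore [(array([271., 144., 398., 254.]), 0.9), (array([212., 149., 228., 184.]), 0.49)]
wheel_centre [(array([274., 145., 398., 256.]), 0.95)]
lock_pin [(array([155., 124., 175., 188.]), 0.94), (array([150., 207., 168., 252.]), 0.78), (array([214., 147., 228., 181.]), 0.7)]
pin_knob [(array([149., 205., 167., 251.]), 0.9), (array([154., 123., 175., 187.]), 0.59), (array([211., 149., 228., 181.]), 0.51)]
tool_block [(array([197., 165., 250., 214.]), 0.66)]
ferrule [(array([321., 247., 348., 274.]), 0.55)]
seal_ring [(array([263., 227., 285., 248.]), 0.67)]
beaker [(array([230., 194., 261., 235.]), 0.87)]
top 355.0835125696817 258.96358675115164 194.9075959289706 (array([0.2792, 0.1965, 0.9661]), array([ 0.0602,  0.0482, -0.9971]))
dosing_pump []
pin_bore [(array([264., 119., 360., 167.]), 0.57), (array([321., 170., 343., 189.]), 0.36)]
wheel_centre [(array([266., 121., 358., 166.]), 0.91)]
lock_pin [(array([176., 191., 198., 200.]), 0.73), (array([228., 175., 238., 186.]), 0.63)]
pin_knob [(array([173., 185., 198., 197.]), 0.67), (array([225., 172., 236., 180.]), 0.65)]
tool_block []
ferrule [(array([324., 172., 340., 186.]), 0.57), (array([278., 177., 298., 197.]), 0.2)]
seal_ring [(array([284., 178., 296., 197.]), 0.55)]
beaker [(array([253., 178., 280., 203.]), 0.91)]
{'t': 1.0, 'qpos': array([ 0.8937,  0.3806,  1.2974, -0.    ,  1.4636, -0.2153]), 'qd': array([-0.0011, -0.0007,  0.    , -0.0011, -0.0003,  0.0014]), 'tau': array([  0.0017, -43.7801, -22.4736,   0.0715,   0.0314,  -0.    ]), 'tool_pos': array([0.245 , 0.4924, 0.3028]), 'ee_rot': array([3.1416, 0.    , 2.6798]), 'ft_force': array([-0.1848,  0.0418, -0.8686]), 'moment': array([0.0237, 0.0046, 0.011 ]), 'grip_force': 0.0, 'finger_gap': 0.08826444470061508}
```

View pics/a.png

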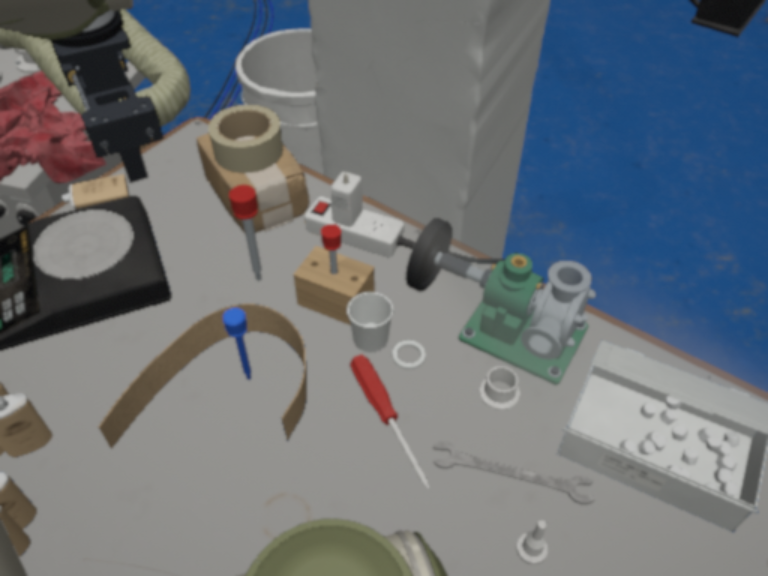

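View pics/b.png

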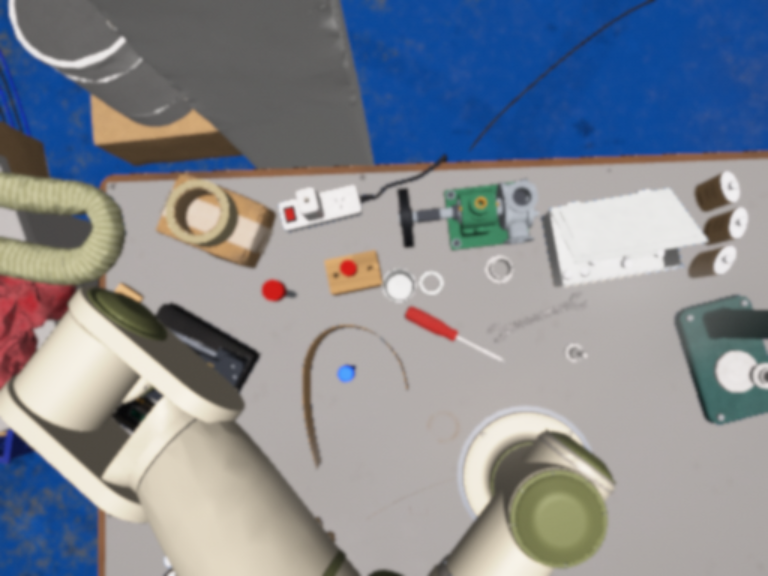

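The scene view shows the red pin in the wooden block (knob at ~(331,237)/1.5), the brass bore at (518,262)/1.5, and the wheel at (430,252)/1.5. In the top view the same three are at (349,268), (481,203) and (406,217), all /1.5. The cup stands close to the block.

Run:
```python
from h import *
np.set_printoptions(precision=4,suppress=True)
a=cam('scene');b=cam('top')
pts={'knobtop':((331,230),(349,268),.137),'bore':((518,261),(481,203),.128),'wheel':((430,252),(406,217),.075),'cup':((370,302),(399,287),.061),'ferr':((501,378),(499,269),.03)}
for k,(p,q,z) in pts.items():
    p=np.array(p)/1.5;q=np.array(q)/1.5
    print(k,tri([a,b],[p,q]),atz(a,*p,z),atz(b,*q,z))
# block hole direction and pump dir from top
for n,q,z in (('h1',(334,274),.062),('h2',(369,268),.062),('basecorners',(452,250),.008),('',(445,187),.008),('',(534,240),.008),('wheelends',(402,190),.075),('',(406,245),.075)):
    print(n,atz(b,q[0]/1.5,q[1]/1.5,z))
save(b,'c.png',(210,100,370,210),5)
```

```text
knobtop [0.3622 0.2903 0.1391] [0.364  0.2915 0.137 ] [0.3622 0.2907 0.137 ]
bore [0.4596 0.0805 0.1303] [0.4619 0.0811 0.128 ] [0.46   0.0804 0.128 ]
wheel [0.451  0.199  0.0816] [0.4569 0.2019 0.075 ] [0.4519 0.1994 0.075 ]
cup [0.3348 0.2127 0.0811] [0.3496 0.2216 0.061 ] [0.3349 0.2146 0.061 ]
ferr [0.3647 0.0378 0.0311] [0.3669 0.0363 0.03  ] [0.3635 0.0395 0.03  ]
h1 [0.3602 0.3252 0.062 ]
h2 [0.3687 0.265  0.062 ]
basecorners [0.4022 0.1185 0.008 ]
 [0.5174 0.1276 0.008 ]
 [ 0.4157 -0.0283  0.008 ]
wheelends [0.4982 0.205  0.075 ]
 [0.4044 0.2007 0.075 ]
```

View pics/c.png

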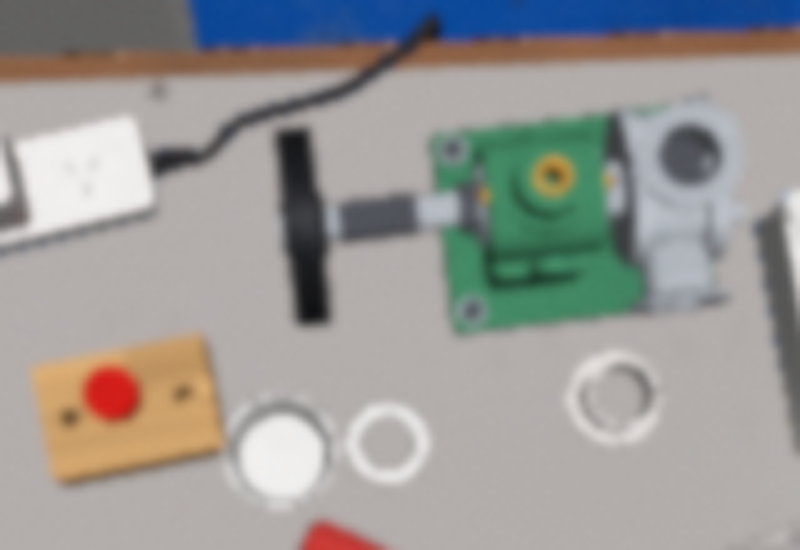

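The close crop shows the pin, bore and wheel clearly, and the pump yaw comes out at about +0.08 rad. I'll hover over the pin and refine with the wrist camera.

```bash
cat >> h.py <<'E'
def wcam():
    from scipy.spatial.transform import Rotation as Ro
    s=bot.get_state(); f=imaging.grab_frame('wrist')
    T=np.eye(4);T[:3,:3]=Ro.from_euler('xyz',s['ee_rot']).as_matrix();T[:3,3]=s['tool_pos']
    M=np.linalg.inv(T@np.array(f['T_tool_cam'])); f['R']=M[:3,:3]; f['t']=M[:3,3]; return f
E
python3 - <<'E'
from h import *
np.set_printoptions(precision=4,suppress=True)
for yaw in (.08,np.pi+.08,-np.pi+.08):
  for p in ([.362,.29,.27],[.46,.08,.27],[.452,.199,.17]):
    print(yaw,p,bot.solve_ik(p,[np.pi,0,yaw]))
bot.movep([.362,.2905,.27],[np.pi,0,np.pi+.08])
f=wcam();print(f['T_tool_cam'],f['s'] if 's' in f else '')
print(models.look_for('wrist','lock_pin'),bot.get_state()['t'],bot.get_state()['ft_force'])
print(proj(f,[.362,.2905,.137]))
save(f,'d.png')
E
```

```text
0.08 [0.362, 0.29, 0.27] [ 0.4193  0.2603  1.5812 -0.      1.3002  1.9101]
0.08 [0.46, 0.08, 0.27] [-0.0822  0.2655  1.5736 -0.      1.3025  1.4086]
0.08 [0.452, 0.199, 0.17] [ 0.1745  0.4314  1.6524 -0.      1.0578  1.6653]
3.221592653589793 [0.362, 0.29, 0.27] [ 0.4193  0.2603  1.5812  0.      1.3002 -1.2315]
3.221592653589793 [0.46, 0.08, 0.27] [-0.0822  0.2655  1.5736  0.      1.3025 -1.733 ]
3.221592653589793 [0.452, 0.199, 0.17] [ 0.1745  0.4314  1.6524  0.      1.0578 -1.4763]
-3.061592653589793 [0.362, 0.29, 0.27] [ 0.4193  0.2603  1.5812  0.      1.3002 -1.2315]
-3.061592653589793 [0.46, 0.08, 0.27] [-0.0822  0.2655  1.5736  0.      1.3025 -1.733 ]
-3.061592653589793 [0.452, 0.199, 0.17] [ 0.1745  0.4314  1.6524  0.      1.0578 -1.4763]
[[-0.0004 -0.9506 -0.3105  0.0805]
 [ 1.     -0.0005  0.0003 -0.0002]
 [-0.0004 -0.3105  0.9506 -0.0823]
 [ 0.      0.      0.      1.    ]] 
[{'bbox': [241.5, 179.1, 270.7, 225.2], 'conf': 0.7}, {'bbox': [349.2, 142.8, 483.3, 213.1], 'conf': 0.6}, {'bbox': [223.9, 8.7, 288.1, 114.3], 'conf': 0.56}] 2.1583 [ 0.9915  0.501  -0.139 ]
[255.1741 205.0104]
```

View pics/d.png

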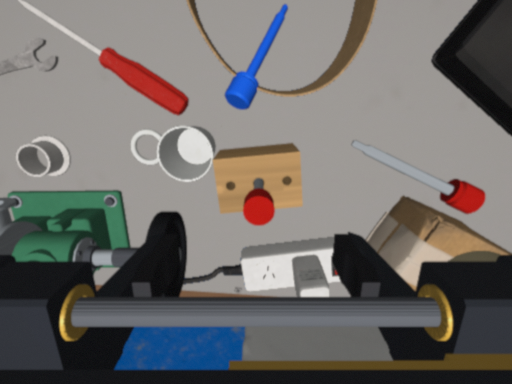

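The wrist view shows the knob at about (259,207), about 4 px from the prediction. I'll correct for that and grasp it.

Run:
```python
from h import *
np.set_printoptions(precision=4,suppress=True)
f=wcam(); hsv=cv2.cvtColor(f['frame'],cv2.COLOR_RGB2HSV)
m=((hsv[...,0]<10)|(hsv[...,0]>170))&(hsv[...,1]>150)&(hsv[...,2]>90); m[:,:235]=0;m[:,285:]=0;m[:170]=0;m[240:]=0
ys,xs=np.nonzero(m);c=cv2.minEnclosingCircle(np.c_[xs,ys].astype(np.float32));print(c,xs.min(),xs.max(),ys.min(),ys.max(),f['fx'])
P=atz(f,(xs.min()+xs.max())/2,ys.max()-(xs.max()-xs.min())/2,.137);print(P)
x,y=P[:2]
yaw=np.pi+.08
grip(.05)
bot.movep([x,y,.215],[np.pi,0,yaw])
f=wcam(); save(f,'e.png')
print(bot.line_to([x,y,.169],velocity=.1,stop_force=6))
grip(.0,20)
s=bot.get_state();print(s['t'],s['finger_gap'],s['tool_pos'],s['ft_force'])
bot.line_to([x,y,.31],velocity=.15)
s=bot.get_state();print(s['t'],s['finger_gap'],s['tool_pos'],s['ft_force'])
bot.movep([.445,.0805,.315],[np.pi,0,yaw])
a=cam('scene');f=wcam();s=bot.get_state();print(s['t'],s['tool_pos'],proj(f,[.46,.0805,.128]),proj(f,[s['tool_pos'][0],s['tool_pos'][1],s['tool_pos'][2]-.159]))
big=np.hstack([f['frame'][:,100:412],a['frame'][60:,200:420][:312].copy() if 0 else np.zeros((384,8,3),np.uint8),cv2.resize(a['frame'][60:252,200:420],(440,384))])
cv2.imwrite('pics/f.png',big[:,:,::-1])
```

```text
((258.0, 206.60000610351562), 17.853944778442383) 242 273 189 224 286.1738183236625
[0.3646 0.2929 0.137 ]
False
4.4083 0.02513761879583375 [0.3647 0.293  0.1693] [-0.1036  0.3919  3.0959]
5.5 0.02468192117575164 [0.3643 0.2928 0.3091] [-0.1872 -0.8408 -2.3133]
6.5083 [0.4447 0.0817 0.3149] [253.4111 200.608 ] [255.8937 195.0402]
```

View pics/f.png

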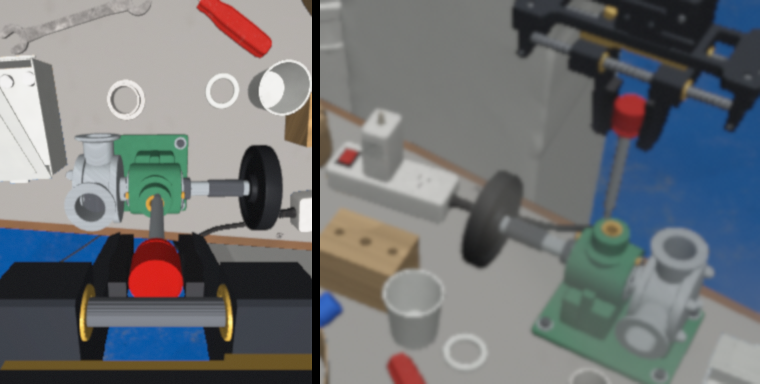

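The pin is gripped and near vertical, with its tip in front of the bore in the wrist view. I'll move 25 mm further out so that the bore and the tip show separately.

Run:
```python
from h import *
np.set_printoptions(precision=4,suppress=True)
bot.line_to([.480,.0817,.305])
a=cam('scene');f=wcam();s=bot.get_state();p=s['tool_pos']
tip=[p[0],p[1],p[2]-.158]
print(s['t'],p,'wrist bore',proj(f,[.46,.0805,.128]),'tip',proj(f,tip),'scene bore',proj(a,[.46,.0805,.128]),'tip',proj(a,tip))
w=cv2.resize(f['frame'][140:240,210:300],(450,500),interpolation=cv2.INTER_CUBIC)
c=cv2.resize(a['frame'][105:205,320:390],(350,500),interpolation=cv2.INTER_CUBIC)
cv2.imwrite('pics/g.png',np.hstack([w,c])[:,:,::-1]); np.savez('g.npz',w=f['frame'],a=a['frame'],wR=f['R'],wt=f['t'])
```

```text
7.0 [0.4794 0.0821 0.3051] wrist bore [255.6177 168.9508] tip [255.7032 195.3848] scene bore [345.1308 174.7571] tip [351.0779 160.7604]
```

View pics/g.png

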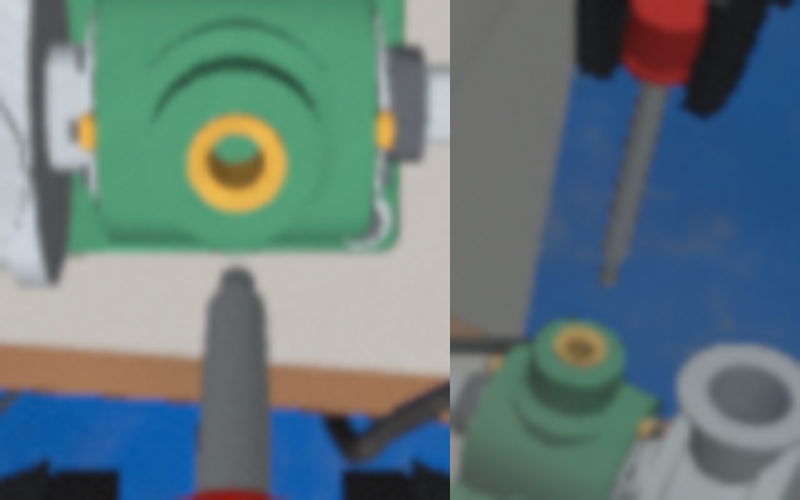

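Wrist view: bore at (257.2,172.6), tip at (257.3,195). Scene view: bore at (345.8,174.4), tip at (351.4,161.4). From these I'll compute the relative offset.

Run:
```python
from h import *
np.set_printoptions(precision=4,suppress=True)
a=cam('scene');f=wcam();p=bot.get_state()['tool_pos']
for n,g,bp,tp in(('w',f,(257.2,172.6),(257.3,195.3)),('s',a,(345.8,174.4),(351.4,161.2))):
    B=atz(g,*bp,.128);T=atz(g,*tp,p[2]-.159); print(n,B,T,B-T,'target tcp',p[:2]+(B-T)[:2])
print(p,tri([a,f],[(345.8,174.4),(257.2,172.6)]),tri([a,f],[(351.4,161.2),(257.3,195.3)]))
```

```text
w [0.4635 0.082  0.128 ] [0.4796 0.0833 0.1463] [-0.0161 -0.0013 -0.0183] target tcp [0.4633 0.0806]
s [0.4615 0.08   0.128 ] [0.4795 0.0814 0.1463] [-0.018  -0.0015 -0.0183] target tcp [0.4614 0.0805]
[0.4794 0.0819 0.3053] [0.4646 0.0817 0.1244] [0.4805 0.0826 0.1449]
```

Run:
```python
from h import *
np.set_printoptions(precision=4,suppress=True)
x,y=.4625,.0806
bot.line_to([x,y,.292],velocity=.06)
f=wcam();a=cam('scene')
f0=bot.get_state()['ft_force']
r=bot.line_to([x,y,.279],velocity=.03,stop_force=4)
s=bot.get_state();print(r,s['t'],s['tool_pos'],'tip',s['tool_pos'][2]-.159,s['ft_force']-f0)
if not r:
    r=bot.line_to([x,y,.2535],velocity=.03,stop_force=4)
    s=bot.get_state();print(r,s['t'],s['tool_pos'],'tip',s['tool_pos'][2]-.159,s['ft_force']-f0)
w=cv2.resize(f['frame'][140:240,210:300],(450,500),interpolation=cv2.INTER_CUBIC)
c=cv2.resize(a['frame'][105:205,320:390],(350,500),interpolation=cv2.INTER_CUBIC)
cv2.imwrite('pics/i.png',np.hstack([w,c])[:,:,::-1])
```

```text
False 8.3 [0.4625 0.0806 0.2789] tip 0.11994427383424891 [-1.1018  0.1766  0.3763]
False 9.3 [0.4626 0.0806 0.2536] tip 0.09464878483420594 [-1.0959  0.9806 -0.1744]
```

Run:
```python
from h import *
np.set_printoptions(precision=4,suppress=True)
x,y=.4625,.0806
r=bot.line_to([x,y,.2505],velocity=.02,stop_force=3)
s=bot.get_state();print(r,s['tool_pos'][2]-.159)
grip(.045); bot.wait(.3)
bot.line_to([x,y,.32],velocity=.15); bot.wait(.1)
a=cam('scene');f=wcam();print(bot.get_state()['t'],proj(f,[x,y,.220]),proj(a,[x,y,.220]))
w=cv2.resize(f['frame'][130:260,200:310],(440,520),interpolation=cv2.INTER_CUBIC)
c=cv2.resize(a['frame'][95:225,280:370],(360,520),interpolation=cv2.INTER_CUBIC)
cv2.imwrite('pics/j.png',np.hstack([w,c])[:,:,::-1])
# IK checks for wheel strokes
from scipy.spatial.transform import Rotation as Ro
yaw=.08; C=np.array([.452,.2,.075]); xp=np.array([np.cos(yaw),np.sin(yaw),0])
for th in range(-50,60,10):
    t=np.radians(th); u=np.sin(t)*xp+np.cos(t)*np.array([0,0,1])
    z=-u; yt=np.array([-np.sin(yaw),np.cos(yaw),0]); R=np.c_[np.cross(yt,z),yt,z]
    print(th,C+u*.09,bot.solve_ik(C+u*.09,Ro.from_matrix(R).as_euler('xyz')))
```

```text
True 0.09290813451745547
11.1 [255.8324 223.1229] [353.8425 135.8227]
-50 [0.3833 0.1945 0.1329] [0.2508 0.4449 2.2796 3.4358 0.4658 1.4168]
-40 [0.3943 0.1954 0.1439] None
-30 [0.4071 0.1964 0.1529] [ 0.2151  0.3351  2.0346 -0.2642  0.2609 -1.1979]
-20 [0.4213 0.1975 0.1596] [ 0.2     0.345   1.908  -0.0793  0.5432 -1.39  ]
-10 [0.4364 0.1988 0.1636] [ 0.1872  0.3824  1.7817 -0.0258  0.8041 -1.4473]
0 [0.452 0.2   0.165] [ 0.1766  0.4392  1.6574 -0.      1.045  -1.4742]
10 [0.4676 0.2012 0.1636] [ 0.1678  0.5096  1.5364  0.0159  1.2695 -1.4891]
20 [0.4827 0.2025 0.1596] [ 0.1607  0.5891  1.4203  0.0277  1.4802 -1.4975]
30 [0.4969 0.2036 0.1529] [ 0.155   0.6745  1.3105  0.0377  1.6788 -1.5018]
40 [0.5097 0.2046 0.1439] [ 0.1505  0.763   1.2091  0.0473  1.8662 -1.503 ]
50 [0.5207 0.2055 0.1329] [ 0.147   0.8521  1.118   0.0576  2.0424 -1.5015]
```

View pics/j.png

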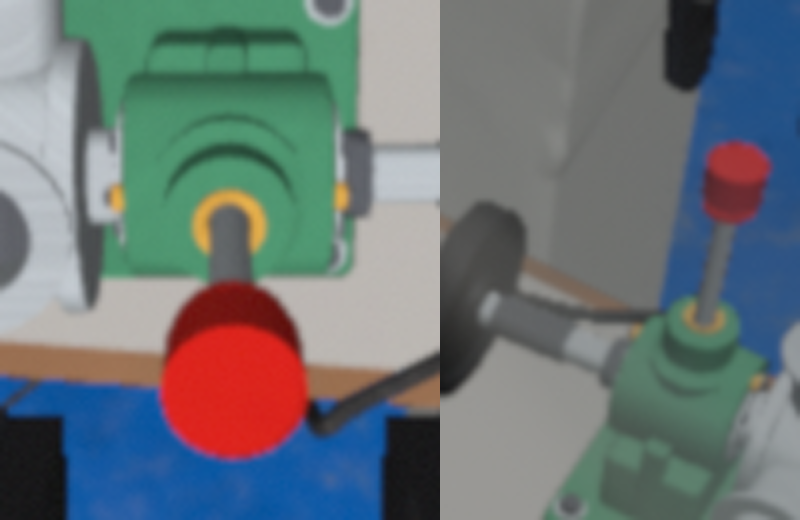

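The pin stands upright and free in the bore, with its tip on the shaft. Next I'll hover over the wheel.

```bash
cat >> h.py <<'E'
from scipy.spatial.transform import Rotation as Ro
YAW=.08; C=np.array([.4529,.2002,.075])
def wpose(th,tilt,r=.045,dy=0,C=C):
    xp=np.array([np.cos(YAW),np.sin(YAW),0]); yt=np.array([-np.sin(YAW),np.cos(YAW),0])
    u=lambda d: np.sin(np.radians(d))*xp+np.cos(np.radians(d))*np.array([0,0,1])
    z=-u(tilt); R=np.c_[np.cross(yt,z),yt,z]
    return C+r*u(th)+.045*u(tilt)+dy*yt, Ro.from_matrix(R).as_euler('xyz')
def knobrow():
    f=imaging.grab_frame('scene')['frame'][85:180,330:380]; h=cv2.cvtColor(f,cv2.COLOR_RGB2HSV)
    m=((h[...,0]<10)|(h[...,0]>170))&(h[...,1]>130)&(h[...,2]>60)
    ys,xs=np.nonzero(m); return (ys.mean()+85,xs.mean()+330,len(ys)) if len(ys) else None
E
python3 - <<'E'
from h import *
np.set_printoptions(precision=4,suppress=True)
print(knobrow())
p,o=wpose(-45,-25,r=.10); print(p)
bot.line_to([.40,.2,.30],velocity=.2)
bot.movep(p,o)
print(bot.get_state()['t'],knobrow(),bot.get_state()['ft_force'])
f=wcam(); q,_=wpose(-45,0,r=.05)
for dy in(-.009,.009):
  for r in(.05,): 
    for th in (-45,-20,0):
      P=wpose(th,0,r=.05,dy=dy)[0]-[0,0,.045]; print(dy,th,proj(f,P))
save(f,'k.png')
for t,l in((-45,-25),(-20,-18),(0,-8),(15,0),(30,5)): print(bot.solve_ik(*wpose(t,l)))
E
```

```text
(np.float64(139.88841201716738), np.float64(353.23175965665234), 233)
[0.3635 0.193  0.1865]
12.8583 (np.float64(139.88841201716738), np.float64(353.23175965665234), 233) [-0.5349  0.1152  0.6743]
-0.009 -45 [243.2971 247.5602]
-0.009 -20 [243.5894 276.9871]
-0.009 0 [244.1716 293.0857]
0.009 -45 [269.6542 247.5275]
0.009 -20 [269.4171 276.9565]
0.009 0 [268.825  293.0572]
[ 0.2119  0.3411  2.01   -0.1578  0.3615 -1.3034]
[ 0.1978  0.3509  1.8845 -0.0648  0.5951 -1.405 ]
[ 0.1835  0.4012  1.7384 -0.0189  0.8632 -1.4559]
[ 0.1744  0.4583  1.6268 -0.      1.0565 -1.4764]
[ 0.1688  0.5073  1.5512  0.0084  1.17   -1.4856]
```

View pics/k.png

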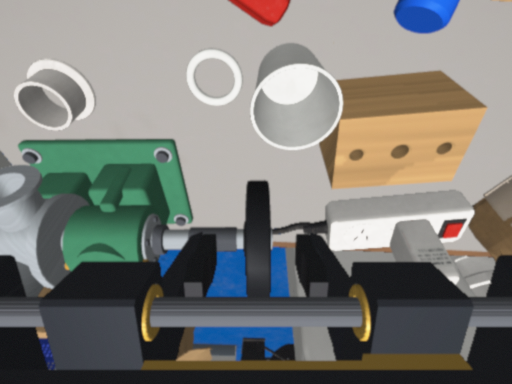

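The rim sits at columns 245–270, matching the prediction of 243–270. I'll pinch it lightly and turn, watching the knob's image row and the force.

```bash
cat > turn.py <<'E'
from h import *
np.set_printoptions(precision=2,suppress=True)
tilt=lambda th: np.interp(th,[-45,30],[-25,5])
def stroke(a,b,step=7.5,gf=6):
    p,o=wpose(a,tilt(a)); bot.line_to(p,list(o),velocity=.12,stop_force=8)
    grip(0,gf); s=bot.get_state(); f0=s['ft_force']; r0=139.89; print('grip',s['t'],s['finger_gap'],s['grip_force'],f0)
    th=a; dropped=False
    while th<b-1e-6:
        th+=step
        p,o=wpose(th,tilt(th)); st=bot.line_to(p,list(o),velocity=.04,stop_force=7)
        s=bot.get_state(); k=knobrow(); print(round(s['t'],2),th,st,s['ft_force']-f0,k and round(k[0]-r0,2))
        if k and k[0]-r0>2.5: dropped=True;break
        if st: break
    return th,dropped
E
python3 - <<'E'
from turn import *
print(stroke(-45,30))
E
```

```text
grip 14.1917 0.01828971931931559 6.005881723249331 [-3.31 12.52  2.07]
14.4 -37.5 True [ 4.86 -9.45  1.42] 2.5
(-37.5, True)
```

Run:
```python
from turn import *
print(knobrow(),bot.get_state()['tool_pos'],wpose(-37.5,tilt(-37.5)),bot.get_state()['ft_force'])
a=cam('scene'); cv2.imwrite('pics/l.png',cv2.resize(a['frame'][50:250,230:400],(680,800-200+0),interpolation=cv2.INTER_CUBIC)[:,:,::-1])
```

```text
(np.float64(142.34801762114537), np.float64(351.80176211453744), 227) [0.4  0.2  0.15] (array([0.41, 0.2 , 0.15]), array([-3.14,  0.38, -3.06])) [2.09 2.85 3.81]
```

View pics/l.png

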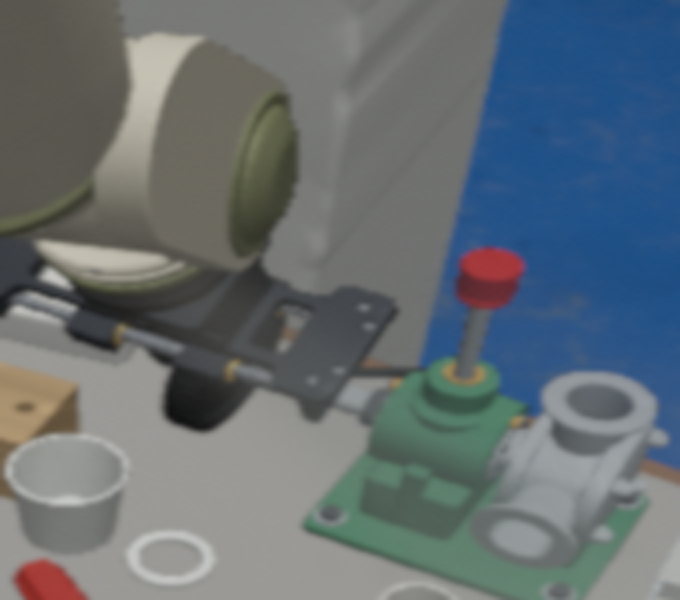

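The knob moved down 2.5 px and left 1.4 px. This could be the pin changing its lean as the shaft turned rather than dropping, so I'll separate the two and go on.

```bash
cat >> turn.py <<'E'
def decomp():
    k=knobrow()
    if k is None: return None
    a=imaging.grab_frame('scene'); P=np.array([.4625,.0806,.207]); q=proj(a,P)
    J=np.c_[proj(a,P+[.001,0,0])-q, proj(a,P+[0,0,-.001])-q]  # px per mm lean x, drop
    d=np.array([k[1]-353.23,k[0]-139.89]); return np.linalg.solve(J,d)
def go(ths,sf=6,v=.04,thr=5.5):
    f0=bot.get_state()['ft_force']
    for th in ths:
        p,o=wpose(th,tilt(th)); st=bot.line_to(p,list(o),velocity=v,stop_force=sf)
        s=bot.get_state(); k=decomp(); print(round(s['t'],2),th,st,s['tool_pos']*1000,s['ft_force']-f0,'leanx,drop',k)
        if st or (k is not None and k[1]>thr): return th,st,k
    return th,False,k
E
python3 - <<'E'
from turn import *
print(decomp())
print(go(np.arange(-37.5,31,7.5)))
E
```

```text
[-4.44  1.29]
14.86 -37.5 True [407.39 197.59 151.6 ] [-2.51  0.86 -1.38] leanx,drop [-9.23 -1.07]
(np.float64(-37.5), True, array([-9.23, -1.07]))
```

The knob has swung to the other lean limit because the pin tip was dragged, so it hasn't dropped. I'll go on with a slightly higher stop threshold.

Run:
```python
from turn import *
print(go(np.arange(-37.5,31,7.5),sf=9,v=.03,thr=3.5))
```

```text
15.21 -37.5 False [407.6  197.24 151.76] [-2.27  5.04 -2.91] leanx,drop [-6.47  1.57]
15.73 -30.0 False [414.57 197.92 155.8 ] [-3.37  3.44 -3.47] leanx,drop [-7.66  2.61]
16.26 -22.5 False [422.05 198.6  159.06] [-3.43  4.18 -3.71] leanx,drop [-7.04  2.97]
16.78 -15.0 False [429.85 199.34 161.5 ] [-2.9   5.22 -3.91] leanx,drop [-6.61  3.23]
17.31 -7.5 False [437.87 200.06 163.05] [-1.64  5.04 -4.33] leanx,drop [-7.2   3.06]
17.83 0.0 False [446.01 200.79 163.71] [-1.64  4.48 -4.19] leanx,drop [-6.76  3.46]
18.36 7.5 False [454.14 201.5  163.48] [-1.95  4.9  -5.06] leanx,drop [-6.89  3.32]
18.88 15.0 False [462.2  202.22 162.4 ] [-2.08  3.95 -4.78] leanx,drop [-7.2   3.06]
19.41 22.5 False [470.05 202.88 160.42] [-3.05  4.03 -5.93] leanx,drop [-7.05  3.17]
19.93 30.0 False [477.62 203.51 157.67] [-2.44  3.12 -4.36] leanx,drop [-6.89  3.32]
(np.float64(30.0), False, array([-6.89,  3.32]))
```

```bash
cat >> turn.py <<'E'
def back(a=-45):
    grip(.04)
    for th,r in((-7.5,.06),(a,.046)):
        p,o=wpose(th,tilt(th),r=r); bot.line_to(p,list(o),velocity=.15)
    print('after back',decomp())
    grip(0,6); s=bot.get_state(); print(s['t'],s['finger_gap'],s['ft_force'])
E
python3 - <<'E'
from turn import *
back()
for i in range(3):
    th,st,k=go(np.arange([-37.5,-37.5,-30][i],31,7.5),sf=9,v=.03,thr=5.5)
    print(th,st,k)
    if not st or th>-30: break
E
```

```text
after back [-6.11  3.34]
22.2083 0.01810381870826509 [ 1.34 12.82 -3.57]
22.63 -37.5 False [408.57 197.6  152.62] [-4.96 -1.96  5.36] leanx,drop [-6.73  3.26]
23.16 -30.0 False [415.7  198.25 156.63] [-2.96 -1.24  2.74] leanx,drop [-6.32  4.01]
23.68 -22.5 False [423.16 198.88 159.81] [-2.83 -1.39  2.38] leanx,drop [ 4.32 16.37]
-22.5 False [ 4.32 16.37]
```

The pin dropped about 13 mm. I'll turn on a little to centre the hole, let go, and back away.

Run:
```python
from turn import *
print(go([-19,-15.5],sf=5,v=.02,thr=99))
grip(.04)
p,o=wpose(-30,-22,r=.10); bot.line_to(p,list(o),velocity=.15)
print(decomp(),bot.get_state()['t'])
bot.line_to([.42,.15,.30],list([np.pi,0,np.pi+.08]),velocity=.2)
grip(0,20)
bot.movep([.4625,.0806,.30],[np.pi,0,np.pi+.08])
a=cam('scene');f=wcam();s=bot.get_state();print(s['t'],s['tool_pos'],decomp(),proj(f,[.4625,.0806,.207]))
w=cv2.resize(f['frame'][130:260,200:310],(440,520),interpolation=cv2.INTER_CUBIC)
c=cv2.resize(a['frame'][95:225,280:370],(360,520),interpolation=cv2.INTER_CUBIC)
cv2.imwrite('pics/m.png',np.hstack([w,c])[:,:,::-1])
```

```text
24.12 -19 False [426.46 199.17 160.92] [-1.    0.89  0.55] leanx,drop [ 4.   16.31]
24.57 -15.5 False [430.07 199.5  161.96] [-2.48 -0.64  1.07] leanx,drop [ 3.88 16.15]
(-15.5, False, array([ 3.88, 16.15]))
[ 4.01 16.21] 25.8333
27.8583 [0.46 0.08 0.3 ] [ 4.22 16.34] [255.75 226.49]
```

View pics/m.png

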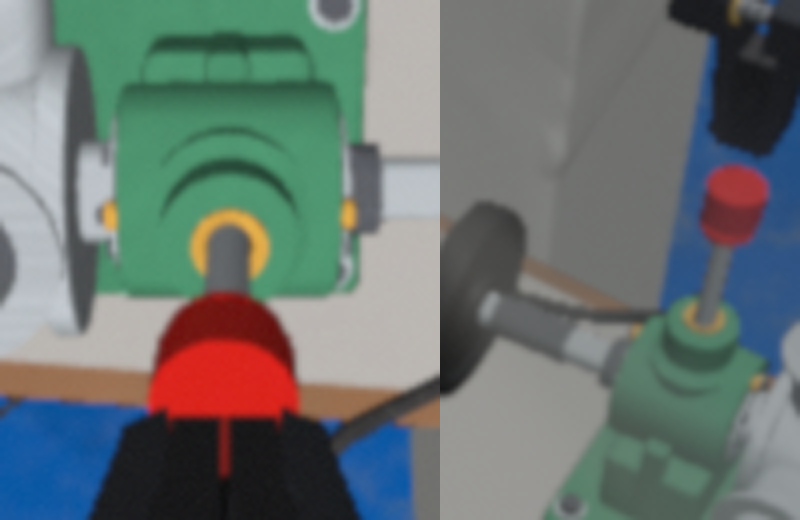

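The pin has dropped and the knob stands under the closed fingers. I'll push it down slowly with a force guard.

Run:
```python
from turn import *
x,y=.4625,.0806
bot.line_to([x,y,.278],velocity=.06,stop_force=4)
f0=bot.get_state()['ft_force']
for z in (.260,.250,.240,.230,.223,.219,.2175):
    st=bot.line_to([x,y,z],velocity=.015,stop_force=18)
    s=bot.get_state();print(round(s['t'],2),z,st,s['tool_pos'][2],s['ft_force']-f0,decomp())
    if st: break
```

```text
29.82 0.26 False 0.2601201933852958 [-2.92 -0.73  5.22] [ 1.29 35.47]
30.74 0.25 False 0.24977452488667978 [-0.48 -0.23  0.07] [-0.29 43.8 ]
31.66 0.24 False 0.2397365751856734 [-0.56 -0.11  0.31] [-2.97 51.34]
32.58 0.23 False 0.2298238450867539 [ 0.78 -0.05  0.2 ] [-2.32 61.08]
33.29 0.223 False 0.2227794909378264 [0.22 0.2  0.06] [-2.61 67.29]
33.81 0.219 False 0.21878832943145166 [-0.62  0.71 -0.26] [-3.12 69.71]
34.16 0.2175 False 0.21836049452702272 [-2.59 -0.21 10.14] [-3.53 69.51]
```

Run:
```python
from turn import *
x,y=.4625,.0806
f0=bot.get_state()['ft_force']
st=bot.line_to([x,y,.2155],velocity=.01,stop_force=12)
s=bot.get_state();print(st,s['tool_pos'],s['ft_force']-f0)
bot.line_to([x,y,.30],velocity=.12); bot.wait(.3)
a=cam('scene');f=wcam();print(bot.get_state()['t'],decomp())
for g,n in((a,'scene'),(f,'wrist')): print(proj(g,[x,y,.154]),proj(g,[x,y,.128]))
w=cv2.resize(f['frame'][130:260,200:310],(440,520),interpolation=cv2.INTER_CUBIC)
c=cv2.resize(a['frame'][95:225,280:370],(360,520),interpolation=cv2.INTER_CUBIC)
cv2.imwrite('pics/n.png',np.hstack([w,c])[:,:,::-1])
```

```text
True [0.46 0.08 0.22] [ 0.39  0.14 -3.18]
35.7 [-1.88 63.62]
[347.9 163.8] [345.75 173.93]
[255.9  199.73] [255.87 190.42]
```

View pics/n.png

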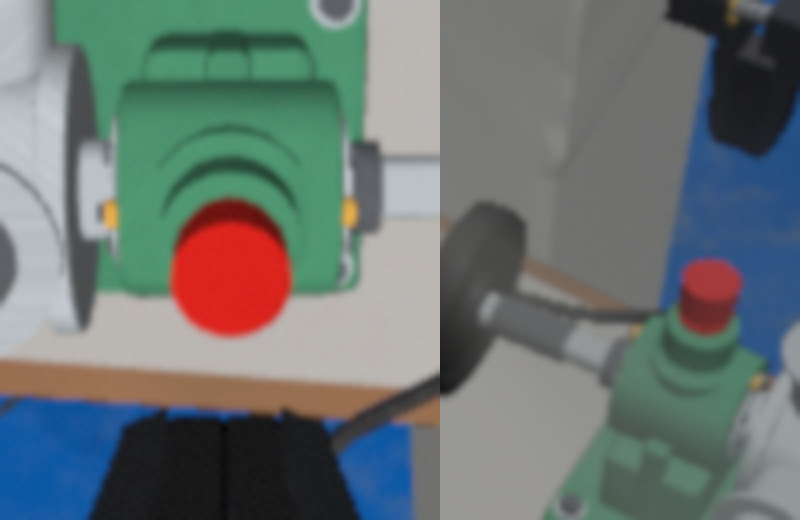

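The knob sits on the bush: its top appears at crop (712,277), against a predicted home position of (712,275). I'm handing the job in.

```bash
python3 -c "
from cell import bot
print(bot.close_job())"
```

```text
the job is handed in; nothing more can be done
None
```

The dosing pump is locked: the red pin went through the bore and cross-hole, its knob looks fully home on the bush (estimated within 1 mm), and I handed the job in at about 36 s; the hand-in call gave no verdict.

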